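Register a test board under the needle and hold the probe tweezers on its pads

TASK

On the little probing stand, take the carrier's knob and slide the test board until its round reference dot lies under the fixed needle, pause there a moment, then step the board on until the small two-pad component is under the needle. Then squeeze the sprung tweezers, without pinching the component, until each tip stands over the solder pad on its own side, and finish still squeezing, holding the tips steady there; do not let go. Leave the other things on the bench alone.

Things in the scene. Friction and masses are not known exactly. Their poses are not given: they have to be found in the camera images.
- probe_stand: Fixed bench stand: grey base plate 235 x 130 x 8 mm carrying two crossed slides and, at its far end, a grey post with a black clamp head (top 80 mm above the bench) that holds the sprung tweezers and the needle. The stand does not move while worked on. Origin: on the bench top straight below the needle; x axis points along the tweezers from their tips towards the post, y to the left of that, z up.
- needle_tip (a point): Point of the fixed steel needle, 34.5 mm above the bench, 6.5 mm above the test board's face. It hangs from a 3.6 mm rod that runs back between the tweezer legs to the clamp head. Axes as the stand's.
- slide_x (a joint): Lower slide, m, -0.03 to 0.03, along the stand's x axis (positive: away from the robot, towards the post). At slide_x = slide_y = 0 the middle of the test board is under the needle. About 2 N friction; stays where it is left.
- slide_y (a joint): Upper slide (the carrier), m, -0.03 to 0.03, along the stand's y axis (positive: left). About 2 N friction; stays where it is left.
- knob (a point): Middle of the carrier's upright black knob, the handle that moves both slides: cylinder 16 mm in diameter, 30 mm tall (38 to 68 mm above the bench; this point at 53 mm), on a tab at the robot's side of the carrier, 80 mm from the middle of the board. Carrier face at 26 mm.
- ref_dot (a point): Reference mark: round brass dot 8 mm in diameter, flat on the test board's face (28 mm above the bench), in the far left quarter of the board, 20 mm ahead (+x) and 20 mm left (+y) of the board's middle. The board is 84 x 84 mm and fixed on the carrier.
- part (a point): Centre of the two-pad component, at board face height: a black block 8 x 9 x 3 mm (stand's x, y, z) with a bare solder pad on its left and right, in the near right quarter of the board, 18 mm towards the robot (-x) and 16 mm right (-y) of the board's middle. The other square chip, white blocks and pin row on the board play no part.
- pad_left (a point): Centre of the left solder pad, 8 mm (stand's x) by 6 mm (stand's y), 9 mm to the left of the component's centre, at board face height; axes as the stand's. The pads lie 18 mm apart between centres.
- pad_right (a point): Centre of the right solder pad, the same size, 9 mm to the right of the component's centre; axes as the stand's.
- leg_left (a joint): Left tweezer leg, rad, 0 = sprung fully open (how it starts), grows as the leg is squeezed inward, 0.145 at most. Hinged about a vertical axis at the post, 125 mm behind the needle and 3 mm left of centre. Tip's distance left of the needle's line: 20 mm - 125 mm x angle; 9 mm at 0.088 rad. The spring pushes back on the finger rest with 2.5 N open and about 7 N at 0.088 rad; the leg springs open when let go.
- leg_right (a joint): Right tweezer leg, the mirror image of the left one. The legs move independently: unequal push gives unequal angles.
- tip_left (a point): Point of the left tweezer tip, 30.5 mm above the bench, level with the needle along the stand's x; with both legs open the tips stand 40 mm apart.
- tip_right (a point): Point of the right tweezer tip.
- rest_left (a point): Outermost point of the left leg's finger rest, a ribbed black upright half-round 12 mm in diameter and 18 mm tall (57 to 75 mm above the bench; this point at 66 mm), 80 mm from the hinge, about 45 mm towards the post from the tip. With both legs open the rests measure 44 mm over their outsides, about 30 mm when the tips are 18 mm apart. Squeeze here from above with a finger on either side; keep fingertips above 36 mm over the bench, as the board can lie below.
- rest_right (a point): Outermost point of the right leg's finger rest, likewise.
- loupe: Bystander: black eye loupe, 37 mm in diameter, 30 mm tall, standing near the post. Origin at the centre of its underside.
- relay: Bystander: small black relay 21 x 31 x 19 mm beside the stand. Origin at the centre of its underside.
- usb_stick: Bystander: memory stick 39 x 53 x 8 mm beside the stand. Origin at the centre of its underside.

How it is judged (in metres and radians):
On the way, in this order (a step that is already met when the one before it is completed fails the run):
1. the reference dot lies under the needle (within its 4 mm radius) for 0.3 s, the tweezers open (horizontal distance between ref_dot and needle_tip below 0.004 m and distance between tip_left and tip_right above 0.033 m), for 0.3 s.
2. then the two-pad component lies under the needle (within 4 mm of its centre) for 0.3 s, the tweezers still open (horizontal distance between part and needle_tip below 0.004 m and distance between tip_left and tip_right above 0.033 m), for 0.3 s.
At the end, for the whole second after the job is handed in: The component is still under the needle (within 4 mm) and each tweezer tip stands over the 8 x 6 mm pad on its own side (within 4 mm along the stand's x and 3 mm along its y of the pad's centre), both legs still (under 0.05 rad/s) and each held by a finger with over 1 N, through the last second (horizontal distance between part and needle_tip below 0.004 m and y of tip_left in the frame of pad_left between -0.003 and 0.003 m and y of tip_right in the frame of pad_right between -0.003 and 0.003 m and x of tip_left in the frame of pad_left between -0.004 and 0.004 m and x of tip_right in the frame of pad_right between -0.004 and 0.004 m and velocity of joint leg_left between -0.05 and 0.05 rad/s and velocity of joint leg_right between -0.05 and 0.05 rad/s and contact force between the fingers and leg_left above 1 N and contact force between the fingers and leg_right above 1 N); the arm keeps its last pose, push and grip.
It fails at once if the tips are squeezed to less than 11 mm apart, pinching the component (distance between tip_left and tip_right below 0.011 m).
It fails at once if the loupe, the relay or the memory stick is shifted by more than 20 mm (distance of any of loupe, relay, usb_stick from where it was at the start of the episode above 0.02 m).
It also fails if it takes over 48 s, if anything falls off the work surface, if the arm or the gripper's body presses on something with over 40 N, if the wrist force passes 120 N, or if a joint passes its speed limit or range.

ROBOT

A 7-joint arm with a two-finger parallel gripper is mounted at the origin on a cart in front of the work surface, level with it; the furniture and walls round the work are solid. World frame = base frame: x ahead of the robot, y to its left, z up, the work surface at z = 0. Lengths are in m, angles in degrees, forces in N, time in s.
With the tool pointing down it reaches from about 0.425 to 0.875 m from the base axis. Payload 4.7 kg.
Tool frame: the origin (TCP) lies between the finger pads; the fingertips stand env.finger_overhang ahead of it and the grasp point (between the pads) lies 5 mm behind it (env.finger_overhang is the distance from the TCP to the fingertips, in m); z points along the fingers, y is the line along which they close (so a half turn about z gives the same grasp; the last joint's range is limited). The gripper opens to 87 mm and grips with 3 to 60 N. Pads are 19 mm wide; open, the fingers measure 117 mm over their backs; the gripper's body (75 mm by 190 mm) begins 51 mm behind the grasp point.
Start: joints at [64.234, 18.392, -4.016, 83.108, 1.295, 78.541, -3.26], TCP at [0.291, -0.581, 0.237] pointing down, gripper open.
Joint ranges: [-163.93, 163.93], [-17.29, 119.83], [-79.2, 71.16], [3.27, 140.29], [-89.18, 269.18], [5.43, 117.66], [-154.24, 154.24]. Speed limits (degrees/s): [147.25, 147.25, 180, 180, 180, 180, 180].

INTERFACE

Orientations are given as [roll, pitch, yaw] about the fixed x, y, z axes, in that order (R = Rz(yaw) Ry(pitch) Rx(roll)).
In Python, from cell import telemetry, eyes, env, models gives the robot as it stands. The module is installed in compiled form; this text tells all that it offers.
- The arm moves only by the tool drive_tool, never from a script. Its arguments are lists of equal length, an entry for each row: "angular": the turn, a rotation vector about the tool's x, y, z in rad, a list of three; "delta_pos": the shift along the tool's x, y, z in cm, a list of three; "gripper": the finger opening in cm, from 0 to 8.7. A call has 1 to 20 rows; each row shifts and turns the commanded pose from where the row before left it, along the tool's axes as they then stand; what a row does not reach is not made up. A row lasts 1/10 s, in which the tool goes at most 50 mm and 8.59 degrees, less where a joint would pass 70% of its speed; a pose out of reach is approached as far as the arm can. A call with a gripper value outside its range is refused whole. The fingers move at their own pace and stop on an object; "squeeze" is the grip in N (left out, the last holds). Time passes only in rows, so rows that do not move let the fingers close. It gives the time, the measured TCP pose, the force, the opening and the grip force at its end, in the units of the state.
- telemetry.get_obs(): the state, without advancing time (a new reading comes with each control period).
- eyes.read_camera(name): name is "scene" or "top" or "wrist"; returns a dict with "pixels" (384x512x3 uint8, red, green, blue), "mtx" (3x3 intrinsics, pixels), "origin" and "orientation" of the camera in the world. Camera axes: x right, y down, z forward; pixel columns grow to the right and rows downward; lengths in m; the calibration is good to about 2 mm. A picture is of the moment at which its call begins. There is no depth.
- env.sign_off(): hands the job in; it is judged then, once.
Trained networks look in a picture, given as the dict that the camera call returned (one of the last four; its "shot" number tells which), for a name from the list of things; names that differ only in an ending like _2 or _b are one class to them, and where a whole thing is asked for, a point or a joint stands for the part that bears it (a point fixed in the world has none). Each returns a list of dicts, best first, with "p" (0 to 1); they miss things now and then, are a little off and sometimes report something else, mostly with a low value. They report only what shows in the picture. A call takes as long as a camera call.
- models.search_frame(picture, target): "centre" ([column, row] in pixels, amid what is visible of it).
- models.cut_out(picture, target): "pixels" (384x512 bool, what is visible of it) and "centre" ([column, row] in pixels, amid what is visible of it).
The state is a dict: "time_s": time; "qpos": joint angles; "joint_velocities": joint speeds; "effort": joint torques, N m; "tool_pos": TCP position; "tool_rot": TCP orientation; "force": force on the tool from outside, world axes, zero at the start; "wrist_torque": the same for the moment, N m; "grip_width": finger opening in m; "grasp_force": force on a finger pad.
Only numpy, scipy, OpenCV 4.12 (cv2) and the standard library are available. Lean on these libraries where they do the work, as an engineer would, in place of code of your own. Each camera call takes 0.05 s, during which the arm holds its last target. There are 200 camera calls.

## Working session

There is one attempt and no reset: what is moved stays moved. The work goes in short steps, Python scripts to look and compute and a tool call to move; the robot and the scene stay as the last step left them, time stands still between calls to the robot, and variables do not carry over. Pictures are saved under pics/ and viewed, at most 10 in all, crops included, and the job is handed in when it is done.

Besides the shell and the picture viewer there is one more tool, called as name(argument=value, ...) on one line, values as JSON. drive_tool: Moves the arm, as the interface text tells. Its arguments: {"type":"object","properties":{"angular":{"type":"array","items":{"type":"array","items":{"type":"number"}}},"delta_pos":{"type":"array","items":{"type":"array","items":{"type":"number"}}},"gripper":{"type":"array","items":{"type":"number"}},"squeeze":{"type":"number"}},"required":["angular","delta_pos","gripper"]}

```bash
mkdir -p pics
cat > h.py <<'E'
import numpy as np, cv2
from scipy.spatial.transform import Rotation as Ro
from cell import telemetry, eyes, env, models
def Rm(o):
    o=np.array(o,float)
    if o.shape==(3,3): return o
    if o.size==4: raise Exception(o)
    return Ro.from_euler('xyz',o,degrees=True).as_matrix()
def ray(p,px):
    K=np.array(p['mtx']);d=Rm(p['orientation'])@np.linalg.inv(K)@np.array([px[0],px[1],1.]);return np.array(p['origin'],float),d
def at(p,px,z):
    o,d=ray(p,px);return o+d*(z-o[2])/d[2]
def proj(p,X):
    c=Rm(p['orientation']).T@(np.array(X,float)-np.array(p['origin']));u=np.array(p['mtx'])@c;return u[:2]/u[2]
E
python3 - <<'E'
from h import *
print(env.finger_overhang); print(telemetry.get_obs())
zs=dict(probe_stand=.02,knob=.053,ref_dot=.028,part=.028,pad_left=.028,pad_right=.028,tip_left=.0305,tip_right=.0305,rest_left=.066,rest_right=.066,needle_tip=.0345,loupe=.015,relay=.01,usb_stick=.004)
for c in ['top','scene']:
    p=eyes.read_camera(c); print(c,p['origin'],p['orientation'],p['mtx'])
    cv2.imwrite(f'pics/{c}0.png',cv2.resize(p['pixels'][:,:,::-1],(800,600),interpolation=cv2.INTER_CUBIC))
    for n,z in zs.items():
        try:
            for d in models.search_frame(p,n)[:2]: print(n,round(d['p'],2),np.round(d['centre'],1),np.round(at(p,d['centre'],z),4))
        except Exception as e: print(n,e)
E
```

```text
0.014
{'time_s': 0.0, 'qpos': array([64.23327551, 18.43906519, -4.01533302, 83.17670605,  1.29814281,
       78.5398688 , -3.2597105 ]), 'joint_velocities': array([ 0.03139087, -0.00693863,  0.03548507,  0.0535482 , -0.03289925,
       -0.01066346,  0.11962558]), 'effort': array([-1.51309710e-04, -4.91293573e+01, -4.03990243e-01, -3.12527382e+01,
       -6.39684917e-02,  4.37988248e-02,  1.80615825e-04]), 'tool_pos': array([ 0.29048263, -0.58088215,  0.23544561]), 'tool_rot': array([-1.79889779e+02,  8.94155496e-03,  2.65772512e+01]), 'force': array([ 0.37919461, -0.00126981, -0.02438381]), 'wrist_torque': array([-0.03395293,  0.04662199, -0.01862004]), 'grasp_force': 0.0, 'grip_width': 0.08708340900556527}
top [0.40278431 0.03206725 0.89666018] [-1.67924697e+02  5.60589699e-02 -8.67686196e+01] [[348.65315825   0.         250.55402628]
 [  0.         348.65315825 190.70175552]
 [  0.           0.           1.        ]]
probe_stand 0.82 [305.8 188.7] [ 0.6032 -0.0982  0.02  ]
probe_stand 0.38 [302.6 180.3] [ 0.625  -0.0894  0.02  ]
knob 0.67 [307.3 200.5] [ 0.5662 -0.0977  0.053 ]
ref
[... 1475 characters left out ...]
.028 ]
pad_right 0.64 [284.4 257.2] [ 0.5491 -0.116   0.028 ]
tip_left 0.77 [314.5 213.6] [ 0.666  -0.0494  0.0305]
tip_right 0.92 [323.6 222.4] [ 0.6628 -0.0795  0.0305]
tip_right 0.39 [284.7 257.6] [ 0.5472 -0.1193  0.0305]
rest_left 0.55 [316.3 214.7] [ 0.6333 -0.0904  0.066 ]
rest_left 0.25 [308.1 247.9] [ 0.5666 -0.1523  0.066 ]
rest_right 0.85 [320.5 223.2] [ 0.6239 -0.1131  0.066 ]
needle_tip 0.89 [306.3 248.5] [ 0.5881 -0.1238  0.0345]
loupe 0.78 [305.2 201.8] [0.69   0.0079 0.015 ]
loupe 0.16 [305.3 248. ] [ 0.6028 -0.1044  0.015 ]
relay 0.71 [340.9 289.4] [ 0.5924 -0.209   0.01  ]
relay 0.31 [321.6 220.1] [ 0.6833 -0.0519  0.01  ]
usb_stick 0.61 [248.4 218.6] [0.5723 0.0332 0.004 ]
```

Run:
```python
from h import *
a=cv2.imread('pics/top0.png')
for c,(x0,y0,w,h) in {'top':(240,120,133,100),'scene':(230,180,133,100)}.items():
    p=eyes.read_camera(c)['pixels'][:,:,::-1]
    cv2.imwrite(f'pics/{c}1.png',cv2.resize(p[y0:y0+h,x0:x0+w],None,fx=6,fy=6,interpolation=cv2.INTER_CUBIC))
```

```text
(no output)
```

View pics/top1.png

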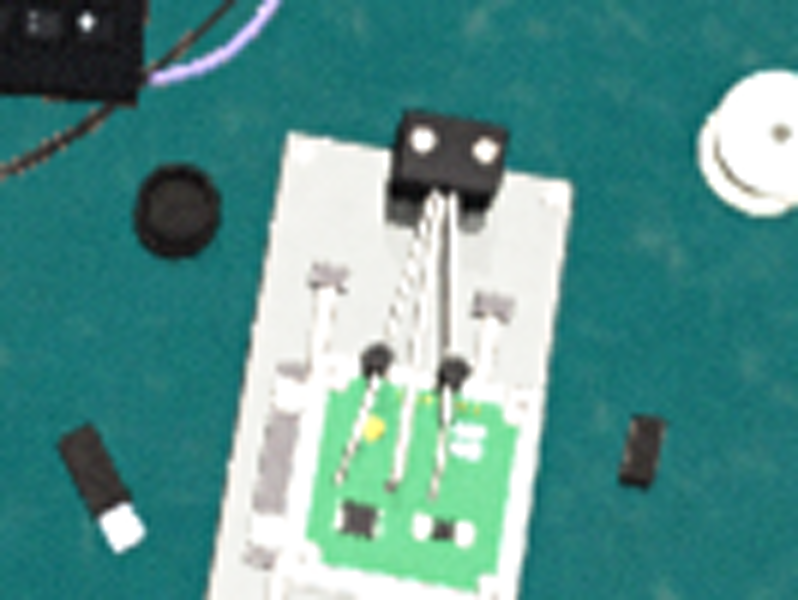

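View pics/scene1.png

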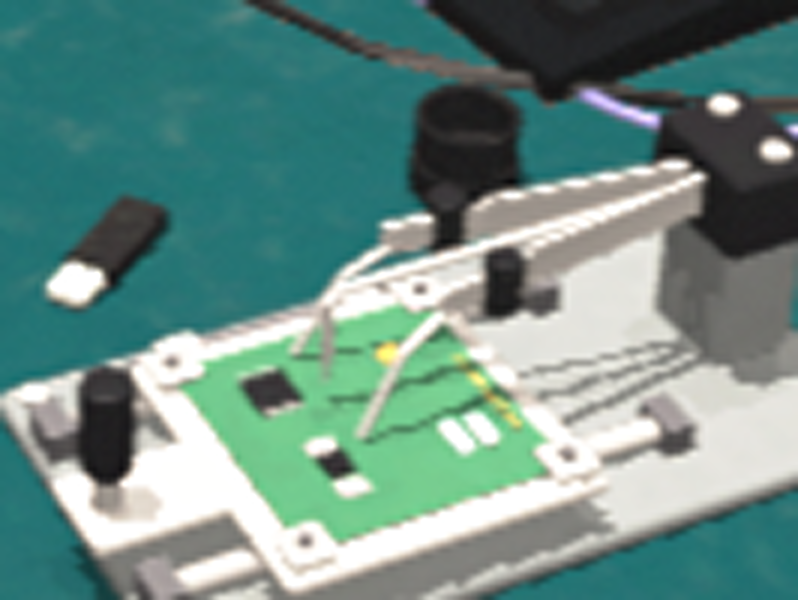

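```bash
cat > fit.py <<'E'
from h import *
from scipy.optimize import least_squares
def model(q,n):
    sx,sy,yaw,a,b=q
    B={'dot':(20+a,20+b,28),'part':(-18+a,-16+b,31),'padL':(-18+a,-7+b,28),'padR':(-18+a,-25+b,28),'needle':(0,0,34.5),'tipL':(0,20,30.5),'tipR':(0,-20,30.5),
       'restL':(45,19,75),'restR':(45,-19,75),'knobtop':(-80+a,b,68),'knob':(-80+a,b,53)}[n]
    c,s=np.cos(yaw),np.sin(yaw)
    return np.array([sx+(c*B[0]-s*B[1])/1e3, sy+(s*B[0]+c*B[1])/1e3, B[2]/1e3])
def fit(obs,x0=(.6,-.1,-.17,0,0),loss='soft_l1'):
    f=lambda q:np.concatenate([(proj(p,model(q,n))-px)/s for p,n,px,s in obs])
    r=least_squares(f,x0,loss=loss,x_scale=[.01,.01,.05,10,10]);return r.x,f(r.x).reshape(-1,2)
E
python3 - <<'E'
from fit import *
T=eyes.read_camera('top');S=eyes.read_camera('scene')
t=lambda u,v:np.array([240+(u+.5)/6-.5,120+(v+.5)/6-.5]); s=lambda u,v:np.array([230+(u+.5)/6-.5,180+(v+.5)/6-.5])
obT=[(T,n,t(*x),1) for n,x in dict(dot=(373,428),part=(442,530),padL=(425,524),padR=(464,534),needle=(394,488),tipL=(340,482),tipR=(433,495),restL=(377,355),restR=(453,370)).items()]
obS=[(S,n,s(*x),1) for n,x in dict(dot=(387,352),part=(337,462),padL=(321,447),padR=(352,487),needle=(326,375),tipL=(297,352),tipR=(362,436),restL=(447,190),restR=(505,255),knobtop=(107,378)).items()]
for o in (obT,obS,obT+obS):
    q,r=fit(o);print(np.round(q,4),'yaw',np.degrees(q[2]).round(2),'knob',model(q,'knob').round(4));print(np.round(r,1).tolist())
E
```

```text
[ 0.5684 -0.0933 -0.1126  5.5057 -9.9739] yaw -6.45 knob [ 0.4932 -0.0948  0.053 ]
[[-0.3, 0.1], [0.5, -0.3], [-0.4, 0.3], [0.2, -0.1], [-0.8, -0.0], [0.1, -0.1], [0.3, 0.4], [-0.7, -0.2], [2.1, -0.1]]
[  0.5658  -0.092   -0.1268   6.0853 -10.9255] yaw -7.27 knob [ 0.491  -0.0935  0.053 ]
[[0.8, 0.3], [-0.1, -0.7], [-0.1, -0.1], [-0.1, -0.1], [0.4, 0.7], [-0.4, -0.4], [-0.0, -0.6], [-1.0, -0.4], [1.1, 1.0], [-0.2, 0.5]]
[  0.5669  -0.0921  -0.1241   5.5736 -10.7195] yaw -7.11 knob [ 0.4917 -0.0935  0.053 ]
[[-0.3, 0.6], [0.3, 0.4], [-0.6, 1.0], [-0.1, 0.6], [-1.3, 0.5], [-0.4, 0.4], [-0.2, 1.0], [-1.0, 0.4], [1.8, 0.6], [1.0, 0.1], [0.2, -0.9], [0.2, -0.3], [0.3, -0.3], [0.9, 0.5], [0.1, -0.6], [0.6, -0.9], [-0.5, -0.6], [1.6, 0.7], [0.1, 0.4]]
```

drive_tool(angular=[[0,0,0.1176],[0,0,0.1176],[0,0,0.1176],[0,0,0.1176],[0,0,0.1176],[0,0,0],[0,0,0],[0,0,0],[0,0,0],[0,0,0],[0,0,0],[0,0,0],[0,0,0],[0,0,0],[0,0,0],[0,0,0],[0,0,0],[0,0,0],[0,0,0],[0,0,0]], delta_pos=[[0,0,0],[0,0,0],[0,0,0],[0,0,0],[0,0,0],[0.4,-1.7,0.3],[0.9,-3.4,0.6],[0.9,-3.6,0.6],[1.0,-3.6,0.6],[1.0,-3.6,0.6],[1.0,-3.6,0.6],[1.0,-3.6,0.6],[1.0,-3.6,0.6],[1.0,-3.6,0.6],[1.0,-3.6,0.6],[1.0,-3.6,0.6],[1.0,-3.6,0.6],[1.0,-3.6,0.6],[1.0,-3.6,0.6],[0.8,-3.0,0.4]], gripper=[8.7,8.7,8.7,8.7,8.7,8.7,8.7,8.7,8.7,8.7,8.7,8.7,8.7,8.7,8.7,8.7,8.7,8.7,8.7,8.7], squeeze=20)

```text
time_s: 3.7
tool_pos: [0.4938, -0.0874, 0.1515]
tool_rot: [-180.0, -0.0, -7.0]
force: [1.0, 0.7, 0.4]
grip_width: 0.0869
grasp_force: 0.0
```

```bash
cat >> h.py <<'E'
def delta(xyz,yaw=-7.1):
    "tool-frame shift in cm from measured pose to xyz, and turn about tool z in rad"
    o=telemetry.get_obs();R=Rm(o['tool_rot']);d=R.T@(np.array(xyz)-o['tool_pos'])*100
    rv=Ro.from_matrix(R.T@Rm([180,0,yaw])).as_rotvec()
    print('t',round(o['time_s'],2),'pos',o['tool_pos'].round(4),'rot',o['tool_rot'].round(2),'F',o['force'].round(1),'w',round(o['grip_width'],4),'g',round(o['grasp_force'],1),'| delta cm',d.round(2),'rot',rv.round(4))
E
python3 - <<'E'
from fit import *
delta([.4917,-.0935,.15])
p=eyes.read_camera('wrist');print(p['origin'],p['orientation'])
cv2.imwrite('pics/w1.png',cv2.resize(p['pixels'][:,:,::-1],(800,600),interpolation=cv2.INTER_CUBIC))
for n in ['needle','dot','part','tipL','tipR','restL','restR','knobtop']: print(n,proj(p,model((.5669,-.0921,-.1241,5.6,-10.7),n)).round(1))
E
```

```text
t 3.7 pos [ 0.4938 -0.0874  0.1515] rot [-1.7999e+02 -3.0000e-02 -7.0400e+00] F [1.  0.7 0.4] w 0.0869 g 0.0 | delta cm [-0.13  0.63  0.15] rot [-0.0002 -0.0005  0.0011]
[ 0.56730481 -0.09713314  0.29951808] [ 1.63946770e+02  6.13438354e-04 -9.70164303e+01]
needle [252.7 103.5]
dot [241.6  71.7]
part [283.8 118.5]
tipL [229.3 103.5]
tipR [276.2 103.5]
restL [223.  34.]
restR [279.6  34.1]
knobtop [265.6 200.1]
```

View pics/w1.png

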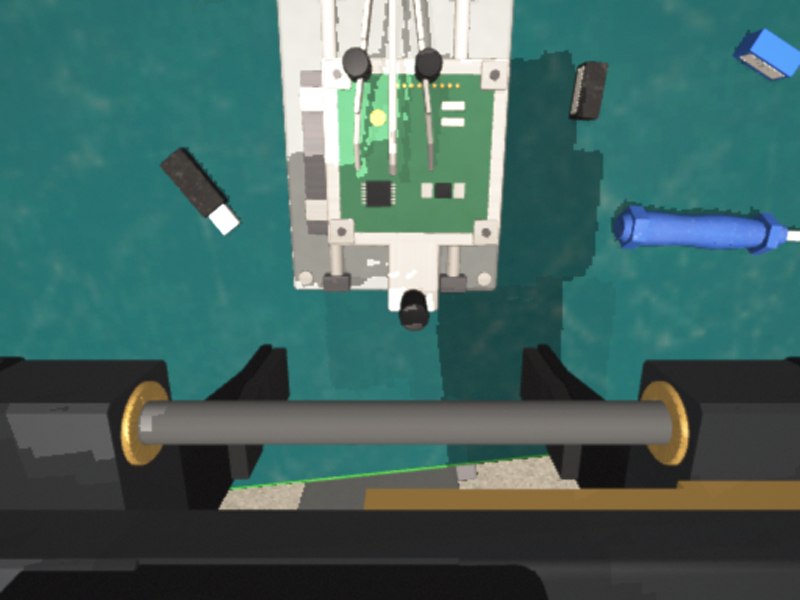

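Run:
```python
from fit import *
W=eyes.read_camera('wrist');print(W['mtx'][0][0])
s=lambda u,v:np.array([(u+.5)*.64-.5,(v+.5)*.64-.5])
o=[(W,n,s(*x),1) for n,x in dict(dot=(377,118),part=(443,190),padL=(427,190),padR=(460,190),needle=(392,172),tipL=(357,170),tipR=(431,168),restL=(356,60),restR=(428,60),knobtop=(413.5,314)).items()]
q,r=fit(o);print(np.round(q,4),'yaw',np.degrees(q[2]).round(2),'knob',model(q,'knob').round(4));print(np.round(r,1).tolist())
for n,z in dict(dot=.028,part=.031,needle=.0345,knobtop=.068,tipL=.0305,tipR=.0305).items():
    px=[a[2] for a in o if a[1]==n][0];print(n,at(W,px,z).round(4))
```

```text
303.3916094660934
[  0.5655  -0.0839  -0.1183   6.31   -11.4295] yaw -6.78 knob [ 0.491  -0.0865  0.053 ]
[[0.2, -0.6], [0.1, -0.0], [-0.3, -0.2], [-0.8, -0.2], [0.8, -2.5], [-0.1, -1.4], [-0.7, 0.0], [-6.2, 0.8], [4.1, 0.9], [0.6, 2.3]]
dot [ 0.5922 -0.0782  0.028 ]
part [ 0.5507 -0.1097  0.031 ]
needle [ 0.5636 -0.083   0.0345]
knobtop [ 0.493  -0.0863  0.068 ]
tipL [ 0.5668 -0.0639  0.0305]
tipR [ 0.5631 -0.1043  0.0305]
```

Run:
```python
from fit import *
delta([.4917,-.0935,.15])
W=eyes.read_camera('wrist');print(W['origin'],W['orientation'])
W=dict(W,origin=[ 0.56730481,-0.09713314,0.29951808],orientation=[163.94677,0,-97.0164303])
s=lambda u,v:np.array([(u+.5)*.64-.5,(v+.5)*.64-.5])
o=[(W,n,s(*x),1) for n,x in dict(dot=(377,118),part=(443,190),padL=(427,190),padR=(460,190),needle=(392,172),tipL=(357,170),tipR=(431,168),knobtop=(413.5,314)).items()]
q,r=fit(o);print(np.round(q,4),'yaw',np.degrees(q[2]).round(2),'knob',model(q,'knob').round(4));print(np.round(r,1).tolist())
delta(model(q,'knob'))
```

```text
t 3.8 pos [ 0.4944 -0.0842  0.1514] rot [-1.7987e+02 -2.0000e-02 -6.6600e+00] F [-0.1 -0.4  0.3] w 0.0872 g 0.0 | delta cm [-0.16  0.95  0.14] rot [-0.0023 -0.0003  0.0076]
[ 0.56799962 -0.09373507  0.29939823] [ 1.63935674e+02  1.24624000e-01 -9.66405455e+01]
[  0.5628  -0.0905  -0.1259   7.4255 -11.4669] yaw -7.22 knob [ 0.4894 -0.0928  0.053 ]
[[0.3, -0.6], [0.0, 0.0], [-0.3, -0.2], [-0.8, -0.2], [0.8, -1.2], [-0.0, -0.1], [-0.7, 1.4], [0.6, 2.2]]
t 3.85 pos [ 0.4937 -0.0872  0.1515] rot [-1.7997e+02  1.0000e-02 -6.8300e+00] F [-0.6 -0.5  0. ] w 0.0871 g 0.0 | delta cm [-0.36  0.62  9.85] rot [-0.0005  0.0001  0.0046]
```

drive_tool(angular=[[0,0,0],[0,0,0],[0,0,0],[0,0,0],[0,0,0],[0,0,0],[0,0,0],[0,0,0],[0,0,0],[0,0,0],[0,0,0],[0,0,0],[0,0,0],[0,0,0],[0,0,0],[0,0,0],[0,0,0],[0,0,0]], delta_pos=[[-0.1,0.2,0],[-0.2,0.2,0.4],[-0.1,0.2,1.2],[0,0,1.6],[0,0,1.6],[0,0,1.6],[0,0,1.6],[0,0,1.2],[0,0,0.7],[0,0,0],[0,0,0],[0,0,0],[0,0,0],[0,0,0],[0,0,0],[0,0,0],[0,0,0],[0,0,0]], gripper=[5,5,5,5,5,5,5,5,5,5,5,1,1,1,1,1,1,1], squeeze=20)

```text
time_s: 5.65
tool_pos: [0.4887, -0.0946, 0.0527]
tool_rot: [-180.0, -0.0, -7.1]
force: [-0.1, 2.4, 1.4]
grip_width: 0.0156
grasp_force: 20.0
```

Run:
```python
from fit import *
delta([.49,-.093,.05])
for c,(x0,y0,w,h) in {'scene':(230,180,133,100)}.items():
    p=eyes.read_camera(c)['pixels'][:,:,::-1]
    cv2.imwrite(f'pics/{c}2.png',cv2.resize(p[y0:y0+h,x0:x0+w],None,fx=6,fy=6,interpolation=cv2.INTER_CUBIC))
```

```text
t 5.65 pos [ 0.4887 -0.0946  0.0527] rot [-1.7997e+02 -1.0000e-02 -7.0900e+00] F [-0.1  2.4  1.4] w 0.0156 g 20.0 | delta cm [ 0.11 -0.17  0.27] rot [-0.0005 -0.0002  0.0002]
```

View pics/scene2.png

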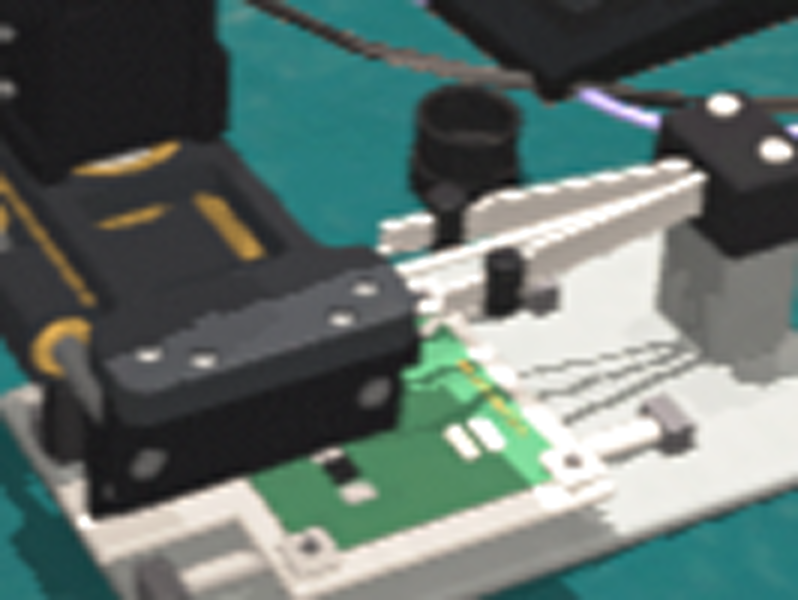

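drive_tool(angular=[[0,0,0],[0,0,0],[0,0,0],[0,0,0],[0,0,0],[0,0,0],[0,0,0],[0,0,0],[0,0,0],[0,0,0],[0,0,0]], delta_pos=[[-0.2,0.1,0],[-0.3,0.1,0],[-0.4,0.1,0],[-0.4,0.1,0],[-0.4,0.1,0],[-0.4,0.1,0],[-0.3,0.1,0],[-0.2,0.1,0],[0,0,0],[0,0,0],[0,0,0]], gripper=[1,1,1,1,1,1,1,1,1,1,1])

```text
time_s: 6.8
tool_pos: [0.4612, -0.1001, 0.0526]
tool_rot: [180.0, 0.1, -7.1]
force: [-0.6, 0.3, 5.4]
grip_width: 0.0152
grasp_force: 20.0
```

Run:
```python
from fit import *
delta([.49,-.093,.05])
p=eyes.read_camera('wrist');print(np.array(p['origin']).tolist(),np.array(p['orientation']).tolist())
for n in ['ref_dot','part','needle_tip','tip_left','tip_right']:
    for d in models.search_frame(p,n)[:2]: print(n,round(d['p'],2),np.round(d['centre'],1))
cv2.imwrite('pics/w2.png',cv2.resize(p['pixels'][0:150,160:360,::-1],None,fx=4,fy=4,interpolation=cv2.INTER_CUBIC))
```

```text
t 6.8 pos [ 0.4612 -0.1001  0.0526] rot [ 1.7997e+02  8.0000e-02 -7.1200e+00] F [-0.6  0.3  5.4] w 0.0152 g 20.0 | delta cm [ 2.77 -1.06  0.25] rot [ 0.0006  0.0013 -0.0004]
[0.5349783262797497, -0.10987578586385913, 0.20050514401527383] [163.84546263033016, -0.04233426554331701, -97.10589402070735]
ref_dot 0.31 [166.   22.9]
part 0.71 [259.6  95.8]
needle_tip 0.57 [240.4  93.4]
tip_left 0.73 [169.6  18.8]
tip_left 0.25 [27.2 81.2]
tip_right 0.54 [249.3  24.7]
```

View pics/w2.png

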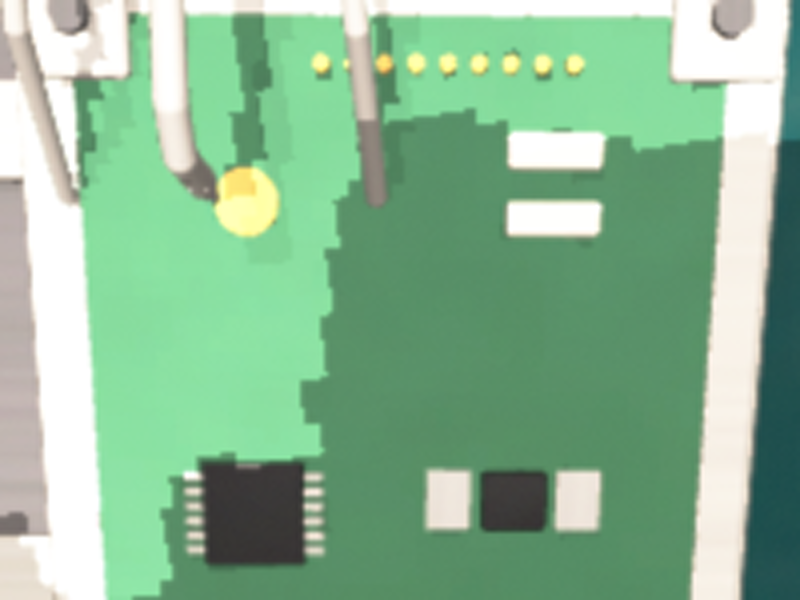

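```bash
cat >> h.py <<'E'
def crel(p,d,yaw=-7.15,names=()):
    "positions in stand-aligned axes mm relative to needle"
    c,s=np.cos(np.radians(yaw)),np.sin(np.radians(yaw));M=np.array([[c,s],[-s,c]])
    P={n:M@at(p,px,z)[:2]*1e3 for n,(px,z) in d.items()}
    for n in P: print(n,(P[n]-P['needle']).round(1), end='; ')
    print('\ntip mid',((P['tipL']+P['tipR'])/2-P['needle']).round(1),'tip span',(P['tipL']-P['tipR']).round(1)); return P
E
python3 - <<'E'
from fit import *
p=eyes.read_camera('wrist')
print(p['origin'])
f=lambda u,v:((160+(u+.5)/4-.5,(v+.5)/4-.5))
d=dict(needle=(f(208,196),.0345),dot=(f(247,202),.028),tipL=(f(70,202),.0305),tipR=(f(376,205),.0305),part=(f(514,501),.031),padL=(f(448,500),.028),padR=(f(578,500),.028))
P=crel(p,d)
print(at(p,d['needle'][0],.0345))
E
```

```text
[ 0.53498559 -0.10987178  0.20049318]
needle [0. 0.]; dot [ 0.3 -4.1]; tipL [-0.1 18.4]; tipR [ -0.4 -21. ]; part [-37.8 -39.8]; padL [-37.8 -30.9]; padR [-37.8 -49. ]; 
tip mid [-0.3 -1.3] tip span [ 0.3 39.4]
[ 0.5632616  -0.08976007  0.0345    ]
```

drive_tool(angular=[[0,0,0],[0,0,0],[0,0,0],[0,0,0],[0,0,0],[0,0,0],[0,0,0],[0,0,0]], delta_pos=[[0,-0.16,0],[0,-0.17,0],[0,0,0],[0,0,0],[0,0,0],[0,0,0],[0,0,0],[0,0,0]], gripper=[1,1,1,1,1,1,1,1])

```text
time_s: 7.95
tool_pos: [0.4615, -0.0977, 0.0526]
tool_rot: [179.9, 0.1, -7.2]
force: [-2.2, -0.9, 5.8]
grip_width: 0.0154
grasp_force: 20.0
```

Run:
```python
from fit import *
delta([.49,-.093,.05])
p=eyes.read_camera('wrist');print(np.array(p['origin']).tolist(),np.array(p['orientation']).tolist())
cv2.imwrite('pics/w3.png',cv2.resize(p['pixels'][0:75,160:260,::-1],None,fx=8,fy=8,interpolation=cv2.INTER_CUBIC))
```

```text
t 7.95 pos [ 0.4615 -0.0977  0.0526] rot [ 1.7991e+02  8.0000e-02 -7.1500e+00] F [-2.2 -0.9  5.8] w 0.0154 g 20.0 | delta cm [ 2.77 -0.83  0.25] rot [ 0.0016  0.0013 -0.0009]
[0.5352985705745481, -0.10733802675871582, 0.20050612538077808] [163.8471043114581, -0.10225064768503585, -97.12614569120421]
```

View pics/w3.png

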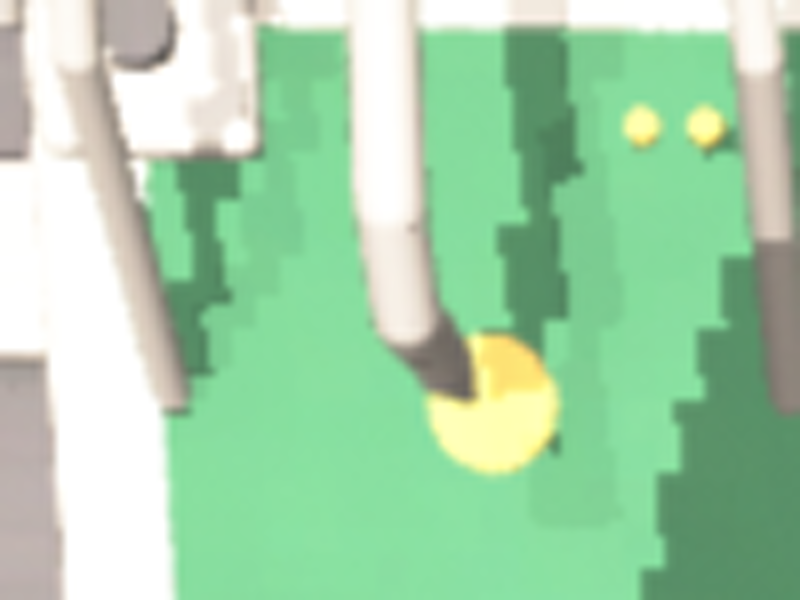

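Run:
```python
from fit import *
p=eyes.read_camera('wrist')
f=lambda u,v:((160+(u+.5)/8-.5,(v+.5)/8-.5))
d=dict(needle=(f(471,396),.0345),dot=(f(493,403),.028),tipL=(f(174,406),.0305),tipR=(f(789,408),.0305))
P=crel(p,d)
print(at(p,d['needle'][0],.0345)); delta([.49,-.093,.05])
```

```text
needle [0. 0.]; dot [ 0.6 -0.6]; tipL [ 0.  19.6]; tipR [ -0.1 -20. ]; 
tip mid [-0.  -0.2] tip span [ 0.1 39.6]
[ 0.5629485  -0.09077245  0.0345    ]
t 8.05 pos [ 0.4615 -0.0977  0.0526] rot [ 1.7991e+02  7.0000e-02 -7.1500e+00] F [-0.7 -0.9  5. ] w 0.0153 g 20.0 | delta cm [ 2.77 -0.82  0.26] rot [ 0.0016  0.0013 -0.0008]
```

drive_tool(angular=[[0,0,0],[0,0,0],[0,0,0],[0,0,0],[0,0,0],[0,0,0],[0,0,0],[0,0,0],[0,0,0],[0,0,0],[0,0,0],[0,0,0],[0,0,0],[0,0,0],[0,0,0],[0,0,0],[0,0,0]], delta_pos=[[0,0,0],[0.15,-0.15,0],[0.3,-0.3,0],[0.4,-0.4,0],[0.5,-0.5,0],[0.5,-0.5,0],[0.5,-0.5,0],[0.5,-0.5,0],[0.4,-0.35,0],[0.3,-0.3,0],[0.2,-0.2,0],[0,0,0],[0,0,0],[0,0,0],[0,0,0],[0,0,0],[0,0,0]], gripper=[1,1,1,1,1,1,1,1,1,1,1,1,1,1,1,1,1])

```text
time_s: 9.75
tool_pos: [0.5037, -0.0655, 0.0526]
tool_rot: [179.9, 0.0, -7.1]
force: [-1.1, -2.1, 6.1]
grip_width: 0.0154
grasp_force: 20.0
```

Run:
```python
from fit import *
delta([.49,-.093,.05])
p=eyes.read_camera('wrist');print(np.array(p['origin']).tolist(),np.array(p['orientation']).tolist())
print('needle at',proj(p,[.563,-.0908,.0345]))
cv2.imwrite('pics/w4.png',cv2.resize(p['pixels'][60:210,170:370,::-1],None,fx=4,fy=4,interpolation=cv2.INTER_CUBIC))
```

```text
t 9.75 pos [ 0.5037 -0.0655  0.0526] rot [ 1.7992e+02  2.0000e-02 -7.1500e+00] F [-1.1 -2.1  6.1] w 0.0154 g 20.0 | delta cm [-1.02  2.9   0.26] rot [ 0.0013  0.0003 -0.0008]
[0.577375955852082, -0.07514316876083997, 0.20059454581185898] [163.90532503262307, -0.08581816588283211, -97.12578633139375]
needle at [290.35836387 125.8841923 ]
```

View pics/w4.png

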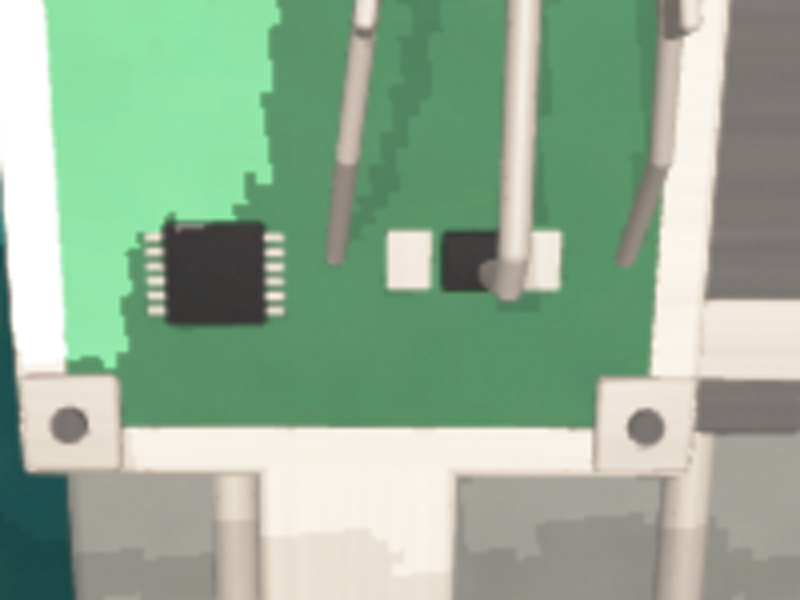

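Run:
```python
from fit import *
p=eyes.read_camera('wrist')
f=lambda u,v:((170+(u+.5)/4-.5,60+(v+.5)/4-.5))
d=dict(needle=(f(484,270),.0345),padL=(f(410,261),.028),padR=(f(538,261),.028),tipL=(f(336,262),.0305),tipR=(f(625,264),.0305))
P=crel(p,d); m=(P['tipL']+P['tipR'])/2;print('part-tipmid',(P['padL']+P['padR'])/2-m); print('needle',proj(p,[.563,-.0908,.0345]),d['needle'][0],at(p,d['needle'][0],.0345))
```

```text
needle [0. 0.]; padL [0.7 9.7]; padR [ 0.7 -8.2]; tipL [ 0.8 20. ]; tipR [  0.5 -19.8]; 
tip mid [0.6 0.1] tip span [ 0.3 39.8]
part-tipmid [0.09204941 0.6660868 ]
needle [290.3580924  125.88423601] (290.625, 127.125) [ 0.56232984 -0.09088011  0.0345    ]
```

drive_tool(angular=[[0,0,0],[0,0,0],[0,0,0],[0,0,0],[0,0,0],[0,0,0],[0,0,0],[0,0,0],[0,0,0],[0,0,0],[0,0,0],[0,0,0],[0,0,0],[0,0,0],[0,0,0],[0,0,0],[0,0,0],[0,0,0],[0,0,0],[0,0,0]], delta_pos=[[0,0,0],[0,0,0],[0,0,0],[0,0,0],[0,0,-0.5],[0,0,-1.5],[0,0,-2],[0,0,-2],[0,0,-1.5],[0.6,0.1,-0.5],[1.2,0.2,0],[1.6,0.2,0],[1.8,0.3,0],[1.8,0.3,0],[1.6,0.2,0],[1.3,0.2,0],[0.8,0.14,0],[0,0,0],[0,0,0],[0,0,0]], gripper=[4.5,4.5,4.5,4.5,4.5,4.5,4.5,4.5,8.7,8.7,8.7,8.7,8.7,8.7,8.7,8.7,8.7,8.7,8.7,8.7])

```text
time_s: 11.85
tool_pos: [0.6075, -0.0938, 0.1322]
tool_rot: [180.0, 0.0, -7.1]
force: [-0.6, 0.2, -0.2]
grip_width: 0.0872
grasp_force: 0.0
```

Run:
```python
from fit import *
delta([.6075,-.095,.060],-7.15)
for c,(x0,y0,w,h) in {'scene':(240,170,133,100)}.items():
    p=eyes.read_camera(c);print('part/needle',proj(p,[.563,-.0908,.0345]))
    cv2.imwrite(f'pics/{c}3.png',cv2.resize(p['pixels'][y0:y0+h,x0:x0+w,::-1],None,fx=6,fy=6,interpolation=cv2.INTER_CUBIC))
```

```text
t 11.85 pos [ 0.6075 -0.0938  0.1322] rot [ 1.7999e+02  5.0000e-02 -7.1000e+00] F [-0.6  0.2 -0.2] w 0.0872 g 0.0 | delta cm [0.02 0.12 7.22] rot [0.0001 0.0008 0.0009]
part/needle [282.53809955 242.94055194]
```

View pics/scene3.png

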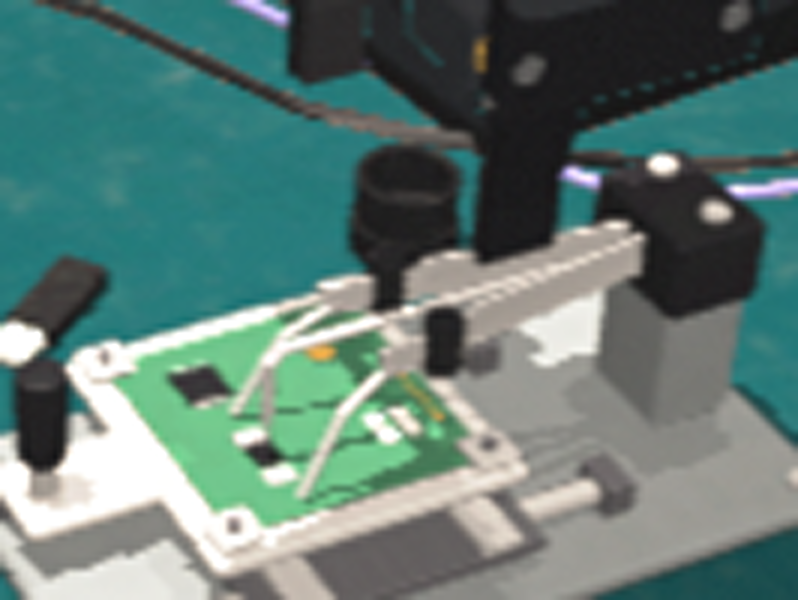

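drive_tool(angular=[[0,0,0],[0,0,0],[0,0,0],[0,0,0],[0,0,0],[0,0,0],[0,0,0],[0,0,0],[0,0,0],[0,0,0],[0,0,0],[0,0,0],[0,0,0],[0,0,0],[0,0,0]], delta_pos=[[0,0.06,0.3],[0,0.06,0.8],[0,0,1.1],[0,0,1.2],[0,0,1.2],[0,0,1.1],[0,0,0.8],[0,0,0.5],[0,0,0.2],[0,0,0],[0,0,0],[0,0,0],[0,0,0],[0,0,0],[0,0,0]], gripper=[8.7,8.7,8.7,8.7,8.7,8.7,8.7,8.7,8.7,8.7,6,5,4.4,4.2,4.0], squeeze=20)

```text
time_s: 13.4
tool_pos: [0.608, -0.0953, 0.0607]
tool_rot: [180.0, -0.0, -7.1]
force: [-0.3, -0.3, 0.4]
grip_width: 0.0545
grasp_force: 0.0
```

drive_tool(angular=[[0,0,0],[0,0,0],[0,0,0]], delta_pos=[[0,0,0],[0,0,0],[0,0,0]], gripper=[4.0,4.0,4.0])

```text
time_s: 13.7
tool_pos: [0.6077, -0.0955, 0.0605]
tool_rot: [180.0, 0.0, -7.1]
force: [-1.5, 0.1, 1.8]
grip_width: 0.0413
grasp_force: 3.4
```

Run:
```python
from fit import *
delta([.6075,-.095,.060],-7.15)
```

```text
t 13.7 pos [ 0.6077 -0.0955  0.0605] rot [ 1.7998e+02  3.0000e-02 -7.1400e+00] F [-1.5  0.1  1.8] w 0.0413 g 3.4 | delta cm [-0.02 -0.05  0.05] rot [0.0004 0.0005 0.0002]
```

drive_tool(angular=[[0,0,0],[0,0,0],[0,0,0],[0,0,0],[0,0,0],[0,0,0]], delta_pos=[[0,0,0],[0,0,0],[0,0,0],[0,0,0],[0,0,0],[0,0,0]], gripper=[3.8,3.6,3.4,3.3,3.3,3.3])

```text
time_s: 14.3
tool_pos: [0.607, -0.0952, 0.0604]
tool_rot: [180.0, 0.1, -7.1]
force: [-5.0, -1.4, 3.7]
grip_width: 0.0333
grasp_force: 6.1
```

drive_tool(angular=[[0,0,0],[0,0,0],[0,0,0],[0,0,0],[0,0,0]], delta_pos=[[0,0,0],[0,0,0],[0,0,0],[0,0,0],[0,0,0]], gripper=[3.2,3.1,3.1,3.1,3.1])

```text
time_s: 14.8
tool_pos: [0.6068, -0.0952, 0.0604]
tool_rot: [180.0, 0.1, -7.1]
force: [-5.6, -0.8, 3.4]
grip_width: 0.0312
grasp_force: 6.7
```

Run:
```python
from fit import *
delta([.6075,-.095,.060],-7.15)
p=eyes.read_camera('scene')
x0,y0=240,170
cv2.imwrite('pics/s4.png',cv2.resize(p['pixels'][215:290,250:350,::-1],None,fx=8,fy=8,interpolation=cv2.INTER_CUBIC))
```

```text
t 14.8 pos [ 0.6068 -0.0952  0.0604] rot [ 1.7998e+02  1.4000e-01 -7.1200e+00] F [-5.6 -0.8  3.4] w 0.0312 g 6.7 | delta cm [ 0.06 -0.02  0.04] rot [0.0004 0.0024 0.0006]
```

View pics/s4.png

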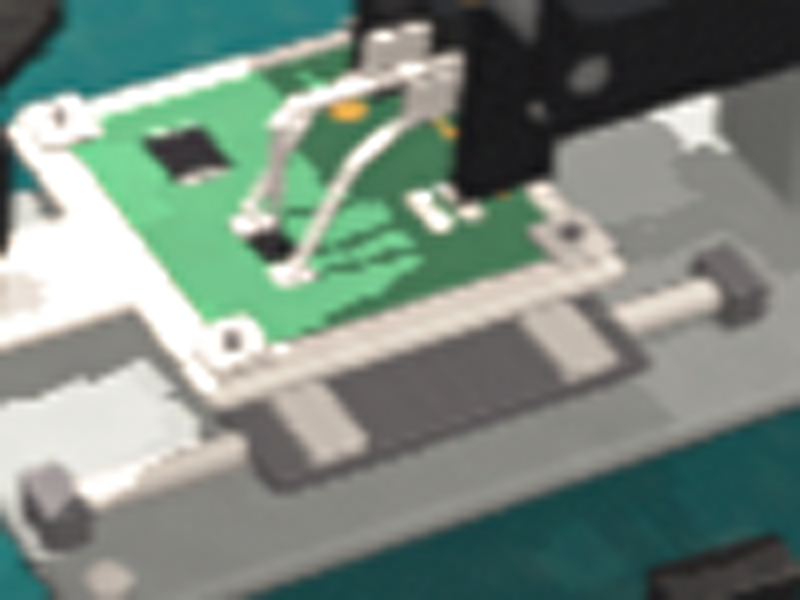

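drive_tool(angular=[[0,0,0],[0,0,0],[0,0,0],[0,0,0],[0,0,0]], delta_pos=[[0,0,0],[0,0,0],[0,0,0],[0,0,0],[0,0,0]], gripper=[3.0,2.97,2.97,2.97,2.97])

```text
time_s: 15.35
tool_pos: [0.6067, -0.0951, 0.0604]
tool_rot: [180.0, 0.1, -7.1]
force: [-4.1, -1.4, 4.5]
grip_width: 0.03
grasp_force: 7.1
```

Run:
```python
from fit import *
delta([.6075,-.095,.060],-7.15)
p=eyes.read_camera('scene')
S=20
cv2.imwrite('pics/s5.png',cv2.resize(p['pixels'][230:260,265:305,::-1],None,fx=S,fy=S,interpolation=cv2.INTER_CUBIC))
# predicted crop pixels of geometry, part under needle
for n,X in dict(padL=(0,9,28),padR=(0,-9,28),partTop=(0,0,31),tipL=(0,9,30.5),tipR=(0,-9,30.5),up_y=(0,12,30.5)).items():
    c,s=.9922,-.1245
    w=[.563+(c*X[0]-s*X[1])/1e3,-.0903+(s*X[0]+c*X[1])/1e3,X[2]/1e3]; u=proj(p,w);print(n,((u-[265,230])*S+S/2).round(0))
```

```text
t 15.35 pos [ 0.6067 -0.0951  0.0604] rot [ 1.7998e+02  1.5000e-01 -7.1100e+00] F [-4.1 -1.4  4.5] w 0.03 g 7.1 | delta cm [ 0.07 -0.02  0.04] rot [0.0004 0.0026 0.0007]
padL [304. 263.]
padR [405. 387.]
partTop [356. 298.]
tipL [305. 241.]
tipR [406. 365.]
up_y [289. 220.]
```

View pics/s5.png

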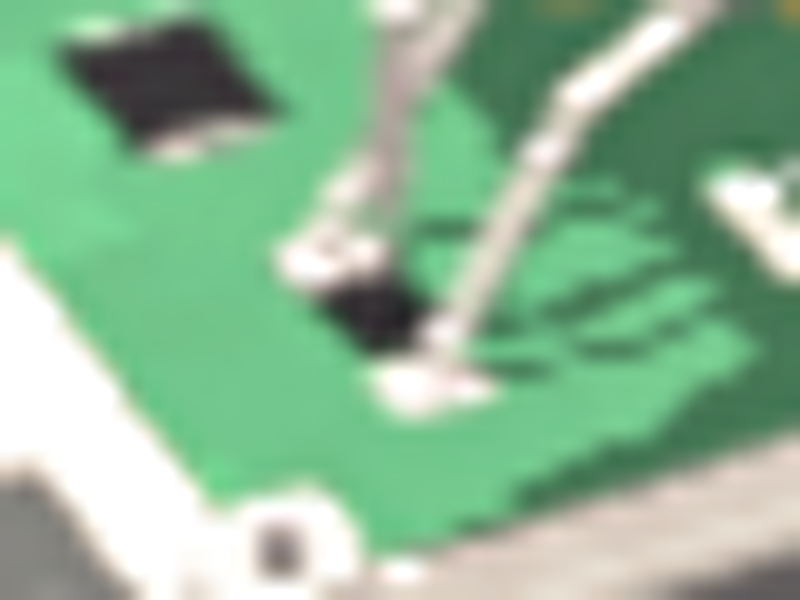

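drive_tool(angular=[[0,0,0],[0,0,0],[0,0,0],[0,0,0],[0,0,0],[0,0,0]], delta_pos=[[0,0.04,0],[0,0.04,0],[0,0,0],[0,0,0],[0,0,0],[0,0,0]], gripper=[2.97,2.97,2.97,2.97,2.97,2.97])

```text
time_s: 16.0
tool_pos: [0.6067, -0.0955, 0.0604]
tool_rot: [-180.0, 0.1, -7.1]
force: [-5.8, 0.6, 3.4]
grip_width: 0.0299
grasp_force: 7.1
```

Run:
```python
from fit import *
delta([.6075,-.095,.060],-7.15)
p=eyes.read_camera('scene')
for n in ['tip_left','tip_right','pad_left','pad_right','part','needle_tip']:
    print(n,[(round(d['p'],2),((np.array(d['centre'])-[265,230])*20+10).round(0)) for d in models.search_frame(p,n)[:2]])
im=cv2.resize(p['pixels'][230:260,265:305],None,fx=20,fy=20,interpolation=cv2.INTER_CUBIC)
old=cv2.imread('pics/s5.png')[:,:,::-1]
g=lambda a,y,x0,x1:(lambda r:(np.arange(x0,x1)*r).sum()/r.sum())(np.clip(a[y,x0:x1].astype(float)[:,0]-140,0,None)**2)
for y,x0,x1 in ((200,450,580),(240,440,560),(280,430,530),(310,420,510)): print(y,round(g(old,y,x0,x1),1),round(g(im,y,x0,x1),1))
```

```text
t 16.0 pos [ 0.6067 -0.0955  0.0604] rot [-1.80e+02  1.50e-01 -7.09e+00] F [-5.8  0.6  3.4] w 0.0299 g 7.1 | delta cm [ 0.07 -0.06  0.04] rot [-0.0001  0.0026  0.001 ]
tip_left []
tip_right [(0.56, array([ 800., -100.]))]
pad_left [(0.59, array([272., 316.]))]
pad_right [(0.87, array([274., 318.]))]
part [(0.56, array([594., 486.])), (0.23, array([746., -70.]))]
needle_tip [(0.78, array([628., 448.])), (0.47, array([ 792., -210.]))]
200 519.4 524.3
240 498.8 505.5
280 476.7 479.3
310 461.2 464.2
```

```bash
python3 -c "
from cell import env; print(env.sign_off())"
```

```text
the job is handed in; nothing more can be done
None
```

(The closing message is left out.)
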